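Hang the wash basket to drip and hold the cure box lid at its pointer

ROBOT

A 6-joint arm with a two-finger parallel gripper is mounted at the origin on the work surface. World frame = base frame: x ahead of the robot, y to its left, z up, the work surface at z = 0. Lengths are in m, angles in rad, forces in N, time in s.
With the tool pointing down it reaches from about 0.275 to 0.85 m from the base axis. Payload 19 kg.
Tool frame: the origin (TCP) lies at the very end of the fingers, on their centre line; the grasp point (between the pads) lies arm.hold_point_z behind it (arm.hold_point_z is the distance from the TCP to the grasp point, in m); z points along the fingers, y is the line along which they close (so a half turn about z gives the same grasp; the last joint's range is limited). The gripper opens to 85 mm and grips with 20 to 120 N. Pads are 22 mm wide; open, the fingers measure 114 mm over their backs; the gripper's body (76 mm by 85 mm) begins 54 mm behind the grasp point. The pads swing forward as they close: fully open they stand 13 mm farther back than shut.
Start: joints at [-1.446, 0.15, 1.437, -0, 1.554, -0.134], TCP at [0.147, -0.556, 0.193] pointing down, gripper open.
Joint ranges: [-2.8, 2.8], [-0.68, 2.1], [0.12, 2.68], [-1.39, 4.53], [0.16, 2.79], [-2.81, 2.81]. Speed limits (rad/s): [1.89, 1.89, 2.22, 3.01, 3.01, 3.01].

INTERFACE

Orientations are given as a unit quaternion [x, y, z, w].
In Python, from cell import read_state, viewer, arm gives the robot as it stands. The module is installed in compiled form; this text tells all that it offers.
- The arm moves only by the tool arm_command, never from a script. Its argument "series" is a list of rows, each a list of 7 numbers: the shift along the tool's x, y, z in m, then the turn, a rotation vector about the tool's x, y, z in rad, then the opening, from 0 (shut) to 1 (fully open). In form: [[tx, ty, tz, wx, wy, wz, claw], ...]. A call has 1 to 8 rows; each row is the pose to reach, as a shift and turn from the pose commanded when the call began, along the tool's axes at that moment; what a row does not reach only later rows make up. A row lasts 1/10 s, in which the tool goes at most 50 mm and 8.59 degrees, less where a joint would pass 70% of its speed; a pose out of reach is approached as far as the arm can. A call with a gripper value outside its range is refused whole. The fingers move at their own pace and stop on an object; "force" is the grip in N (left out, the last holds). Time passes only in rows, so rows that repeat a pose let the fingers close. It gives the time, the measured TCP pose, the force, the opening and the grip force at its end, in the units of the state.
- read_state(): the state, without advancing time (a new reading comes with each control period).
- viewer.capture(name): name is "side" or "top"; returns a dict with "color" (384x512x3 uint8, red, green, blue), "mtx" (3x3 intrinsics, pixels), "position" and "orientation" of the camera in the world. Camera axes: x right, y up, looking along -z (the intrinsics and any distortion apply to the point x, -y, -z); pixel columns grow to the right and rows downward; lengths in m; the calibration is good to about 2 mm. A picture is of the moment at which its call begins. There is no depth.
- arm.sign_off(): hands the job in; it is judged then, once.
The state is a dict: "time_s": time; "joint_pos": joint angles; "dq": joint speeds; "joint_torque": joint torques, N m; "ee_pos": TCP position; "tool_rot": TCP orientation; "contact_force": force on the tool from outside, world axes, zero at the start; "torque": the same for the moment, N m; "opening": finger opening in m; "grasp_force": force on a finger pad.
Only numpy, scipy, OpenCV 4.12 (cv2) and the standard library are available. Lean on these libraries where they do the work, as an engineer would, in place of code of your own. Each camera call takes 0.05 s, during which the arm holds its last target. There are 200 camera calls.

TASK

Hang the basket of washed castings by its handle on the hook of the drip stand and leave it hanging there quietly, with both castings still inside. Then raise the amber lid of the UV cure box by its bar handle until it lies in line with the red pointer of the gauge on its left side, and keep holding it there while I reach in under its shade: the lid falls shut if let go, so finish with it still in your grip. Leave the pointer as I set it and everything else on the bench where it stands.

Things in the scene. Friction and masses are not known exactly. Their poses are not given: they have to be found in the camera images.
- basket: steel mesh wash basket, 90 mm (its x) x 110 mm (its y), walls 55 mm high, about 0.2 kg full; origin at the centre of its underside, z up. Rigid arched handle: two 6 mm uprights at its y = -53 and +53 mm carry a straight 8 mm steel bar along its y axis, centre line 120 mm above the underside (61 mm free height over the rim, for a hook); on the bar's middle stands a yellow grip
- basket_handle (a point): middle of the handle bar, on its centre line, 120 mm above the basket's underside
- basket_grip (a point): the place to pinch the yellow grip: an upright flat-sided stub, 14 mm (basket x) x 10 mm (basket y), from 122 to 172 mm above the underside; this point is on its axis at 156 mm; a hook can pass under the bar while the grip is held
- casting_a: loose teal resin disc in the basket, 32 mm across, 10 mm thick, 15 g; origin at the centre of its underside
- casting_b: loose orange resin disc in the basket, 28 mm across, 12 mm thick, 15 g; origin at the centre of its underside
- drip_stand: fixed steel stand; origin on the bench under its post (16 mm thick, 299 mm tall), z up. Its hook points to the stand's -x: a 7 mm wire leaves the post level at 250 mm height, dips to a seat 90 mm from the post (wire underside at 213 mm), turns up to a black tip 116 mm from the post, its top 241 mm high. Base plate 150 mm wide, 25 mm behind to 175 mm before the post; tray on it, top at 30 mm
- hook_seat (a point): lowest point of the hook where a handle comes to rest, on the upper side of the wire, 220 mm above the bench; a bar hung there has its centre line about 4 mm higher and lies along the stand's y axis
- cure_box: fixed white UV cure box, open-topped under its lid, 220 mm (its x) x 270 mm (its y) x 120 mm high; origin at the centre of its underside, front with black control panel to its -x, z up. The gauge on its +y side is a quarter ring of 125 mm radius about the hinge line, 150 mm to +y of the middle
- lid_hinge (a point): middle of the lid's hinge line, at box x = +113 mm, 122 mm above the bench; the line runs along the box's y axis
- cure_lid (a joint): opening angle of the amber lid, rad: 0 shut (level), growing as its front edge rises, stop at 1.7; free hinge, so the lid (about 0.45 kg) falls shut when let go. Panel 228 mm from hinge line to front edge, 270 mm wide, 8 mm thick, mid-plane through the hinge line
- lid_handle (a point): middle of the lid's handle, a straight round steel bar 10 mm thick and 110 mm long, parallel to the hinge line; in the lid's frame 200 mm in front of the hinge line and 44 mm above the lid's mid-plane (40 mm clear of its top); two round legs of 10 mm at its ends
- lid_plane (a point): middle of the amber panel, on its mid-plane, 114 mm in front of the hinge line; turns with the lid, x axis pointing from the front edge to the hinge line
- pointer (a joint): angle in rad of the red pointer about the same hinge line, counted like the lid's: the lid is in line with the pointer when the two values are equal. It differs each time and stays where it is set by friction
- pointer_tip (a point): free end of the red pointer arm (6 mm thick, red flag of 22 mm at the tip), 158 mm from the hinge line and 158 mm to the box's +y of its middle; x axis pointing from the tip to the hinge line
- mould: bystander: a frosted white silicone mould lying flat, 85 x 120 x 14 mm; origin at the centre of its underside
- mixing_cup: bystander: a clear open mixing cup, 64 mm across, 75 mm tall; origin at the centre of its underside
- bottle_a: bystander: a frosted resin bottle, 64 mm across, 190 mm tall; origin at the centre of its underside
- bottle_b: bystander: a second frosted resin bottle, 64 mm across, 190 mm tall; origin at the centre of its underside
- jar_a: bystander: a violet pigment jar with black cap, 38 mm across, 42 mm tall; origin at the centre of its underside
- jar_b: bystander: an amber pigment jar with black cap, 38 mm across, 42 mm tall; origin at the centre of its underside
- silicone_block: bystander: a pale silicone mould block, 100 x 160 x 30 mm; origin at the centre of its underside

How it is judged:
On the way, in this order (a step that is already met when the one before it is completed fails the run):
1. the basket hangs by its handle on the hook, let go, castings inside (distance between basket_handle and hook_seat below 0.03 m and contact force between basket and drip_stand above 0.5 N and contact force between the fingers and basket below 0.1 N and angle between basket's own z axis and vertical below 0.35 rad and x of casting_a in the frame of basket between -0.045 and 0.045 m and y of casting_a in the frame of basket between -0.055 and 0.055 m and z of casting_a in the frame of basket between -0.004 and 0.05 m and x of casting_b in the frame of basket between -0.045 and 0.045 m and y of casting_b in the frame of basket between -0.055 and 0.055 m and z of casting_b in the frame of basket between -0.004 and 0.05 m), for 0.3 s.
2. the lid is held in line with the pointer (angle between the x axis of lid_plane and the x axis of pointer_tip, either way round below 0.07 rad and value of joint cure_lid above 0.3 rad and contact force between the fingers and cure_lid above 0.5 N and velocity of joint cure_lid between -0.1 and 0.1 rad/s), for 0.3 s.
At the end, for the whole second after the job is handed in: Lid within 0.07 rad (4 degrees) of the pointer, still, pressed by the fingers (over 0.5 N) and nothing else; basket free on the hook (handle middle within 30 mm of the seat, tilt under 0.35 rad, calm), both castings inside (all of step 1 and all of step 2 and contact force between cure_lid and basket below 0.2 N and contact force between cure_lid and casting_a below 0.2 N and contact force between cure_lid and casting_b below 0.2 N and angular speed of basket below 1.2 rad/s and linear speed of basket below 0.12 m/s); the arm keeps its last pose, push and grip.
It fails at once if the pointer is pushed more than 12 mm at its tip (distance of pointer_tip from where it was at the start of the episode above 0.012 m).
It fails at once if another thing on the bench is moved more than 30 mm or tipped (distance of any of mould, mixing_cup, bottle_a, bottle_b, jar_a, jar_b, silicone_block from where it was at the start of the episode above 0.03 m or angle between any of mould, mixing_cup, bottle_a, bottle_b, jar_a, jar_b, silicone_block's own z axis and vertical above 0.5 rad).
It also fails if it takes over 53 s, if anything falls off the work surface, if the arm or the gripper's body presses on something with over 40 N, if the wrist force passes 120 N, or if a joint passes its speed limit or range.

## Working session

There is one attempt and no reset: what is moved stays moved. The work goes in short steps, Python scripts to look and compute and a tool call to move; the robot and the scene stay as the last step left them, time stands still between calls to the robot, and variables do not carry over. Pictures are saved under pics/ and viewed, at most 10 in all, crops included, and the job is handed in when it is done.

Besides the shell and the picture viewer there is one more tool, called after ">>>" in YAML: its name, and indented under it one key for each argument. arm_command: Moves the arm, as the interface text tells. Its arguments: {"type":"object","properties":{"series":{"type":"array"},"force":{"type":"number"}},"required":["series"]}

```bash
mkdir -p pics; python3 - <<'E'
from cell import read_state, viewer, arm
import cv2,json
for n in("side","top"):
    c=viewer.capture(n); cv2.imwrite(f"pics/{n}0.png",cv2.resize(c["color"][:,:,::-1],(800,600),interpolation=cv2.INTER_CUBIC))
    print(n,{k:(v.tolist() if hasattr(v,'tolist') else v) for k,v in c.items() if k!="color"})
print(arm.hold_point_z, read_state())
E
```

```text
side {'mtx': [[446.51185811912376, 0.0, 267.7593907383703], [0.0, 446.51185811912376, 182.6256277648286], [0.0, 0.0, 1.0]], 'position': [0.08931925282190727, 1.1234639625350789, 0.961697374810921], 'orientation': [-0.08916744255209462, 0.4668427318595416, 0.8657634872974299, -0.1567182662015888]}
top {'mtx': [[462.6581648022595, 0.0, 261.6749938783572], [0.0, 462.6581648022595, 197.98422769187695], [0.0, 0.0, 1.0]], 'position': [0.37227281765927134, 0.003573256411547836, 1.7622952105302285], 'orientation': [-0.0358789325500209, 0.02786311800518193, 0.7122629367867438, -0.7004411879194592]}
0.0187 {'time_s': 0.1, 'joint_pos': array([-1.44601226e+00,  1.50955124e-01,  1.43790235e+00, -8.09724422e-06,
        1.55381640e+00, -1.34008806e-01]), 'dq': array([-0.00209158, -0.00068023, -0.00195326, -0.00149276, -0.00018253,
       -0.00136749]), 'joint_torque': array([ 4.58580034e-03, -7.14379978e+01, -5.71801186e+01, -1.97858208e-05,
        6.96434217e-03,  2.82804240e-05]), 'ee_pos': array([ 0.14709269, -0.55561329,  0.19215713]), 'tool_rot': array([ 9.91639801e-01,  1.29035702e-01, -1.55446792e-06, -5.40624333e-04]), 'contact_force': array([0.04109273, 0.03283608, 0.32953573]), 'torque': array([0.02809988, 0.03183538, 0.00599924]), 'grasp_force': 0.0, 'opening': 0.08555122011821789}
```

View pics/side0.png

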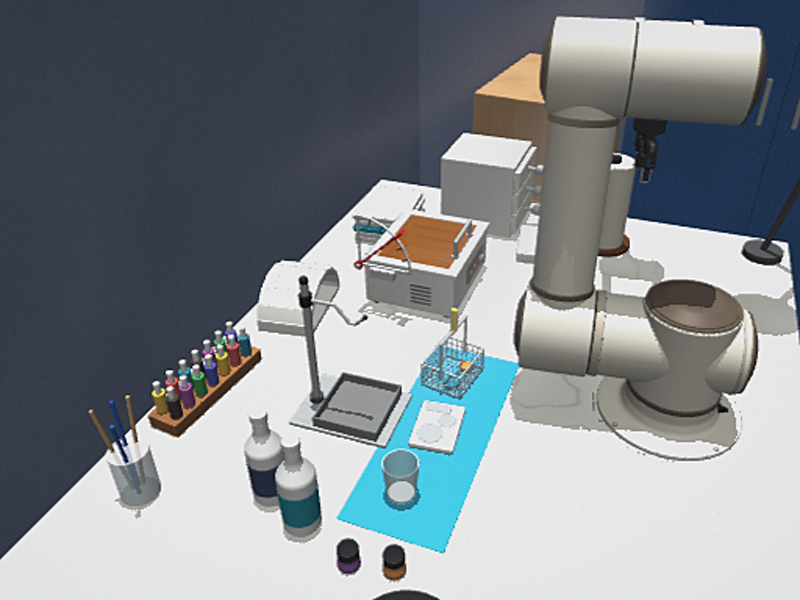

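View pics/top0.png

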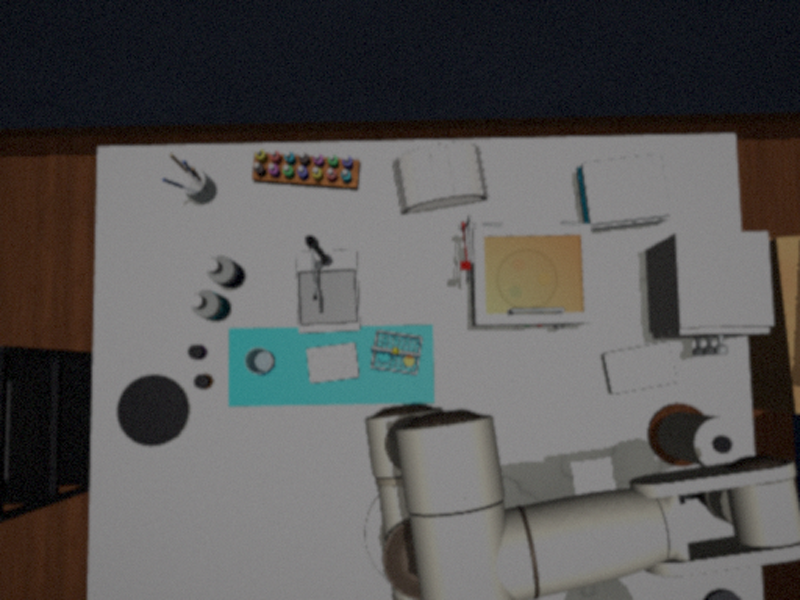

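The side view shows the basket at about (455,360), the stand post at (310,350), and the cure box at (425,260) with the pointer at (380,250). The top view shows the basket at (398,352), the stand at (328,290) and the box at (530,275). I'll enlarge both.

```bash
python3 - <<'E'
from cell import viewer
import cv2,numpy as np
def crop(n,x,y,w,h,s,f):
    a=np.mean([viewer.capture(n)["color"].astype(float) for _ in range(3)],0)[:,:,::-1]
    a=np.clip(a*(1.4 if n=="top" else 1),0,255).astype(np.uint8)[y:y+h,x:x+w]
    cv2.imwrite(f,cv2.resize(a,(int(w*s),int(h*s)),interpolation=cv2.INTER_CUBIC))
crop("side",180,125,150,112,5.333,"pics/s1.png")
crop("top",180,135,200,150,4,"pics/t1.png")
E
```

```text
(no output)
```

View pics/s1.png

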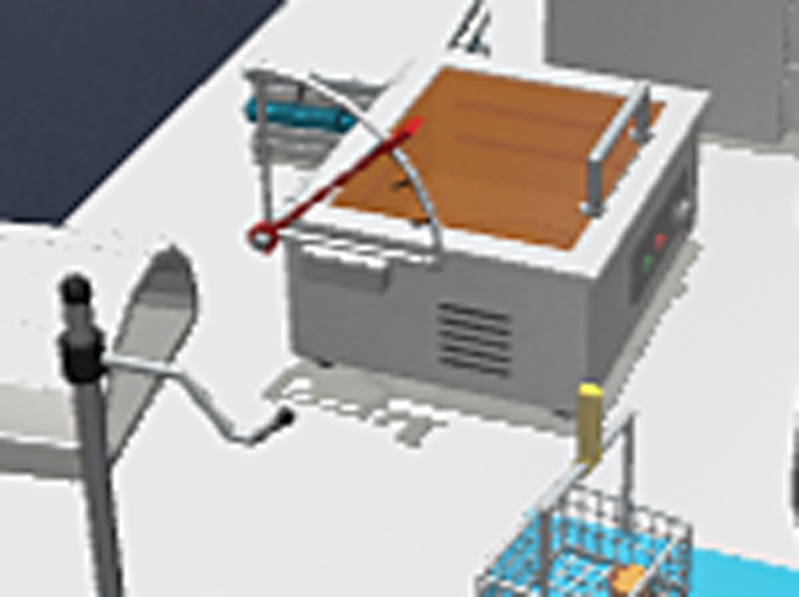

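View pics/t1.png

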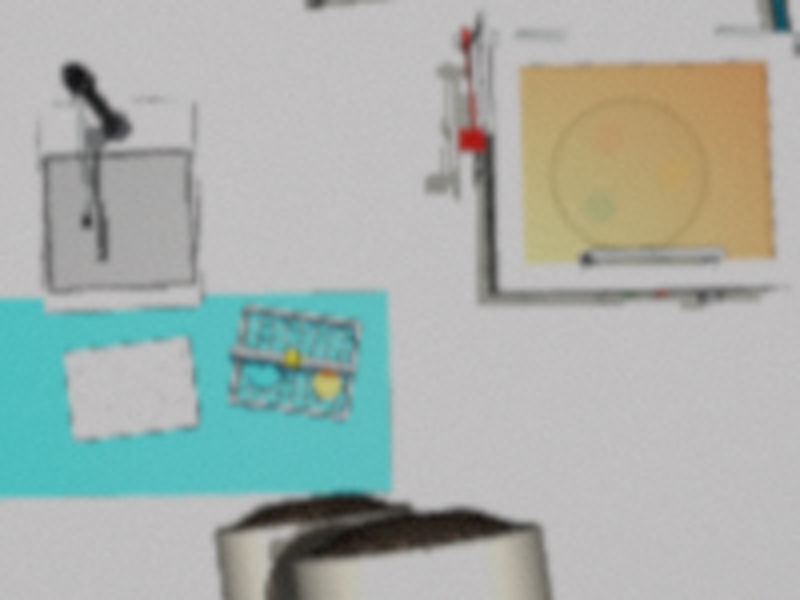

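The side crop shows the grip top at (590,389), hook tip (286,415), lid bar from (597,155) to (645,88), pointer hub (262,237) and pointer tip (415,128). The top crop shows the grip at (292,357), hook tip (87,221), lid bar from (588,258) to (720,257), pointer hub (465,38) and flag (472,140).

```bash
cat > h.py <<'E'
import numpy as np
from scipy.spatial.transform import Rotation as R
C={"side":([446.512,267.759,182.626],[0.08931925,1.12346396,0.96169737],[-0.08916744,0.46684273,0.86576349,-0.15671827]),
"top":([462.658,261.675,197.984],[0.37227282,0.00357326,1.76229521],[-0.03587893,0.02786312,0.71226294,-0.70044119])}
off={"side":(180,125,5.3333),"top":(180,135,4)}
def ray(n,p,full=False):
    (f,cx,cy),o,q=C[n]; x0,y0,s=off[n]
    u,v=p if full else (x0+(p[0]+.5)/s-.5,y0+(p[1]+.5)/s-.5)
    d=R.from_quat(q).apply([(u-cx)/f,-(v-cy)/f,-1]); return np.array(o),d/np.linalg.norm(d)
def atz(n,p,z,full=False):
    o,d=ray(n,p,full); return o+d*(z-o[2])/d[2]
def tri(ps,pt,full=False):
    A=np.zeros((3,3));b=np.zeros(3);L=[]
    for n,p in(("side",ps),("top",pt)):
        o,d=ray(n,p,full);M=np.eye(3)-np.outer(d,d);A+=M;b+=M@o;L.append((o,M))
    x=np.linalg.solve(A,b); return x,[np.linalg.norm(M@(x-o)) for o,M in L]
def proj(n,X):
    (f,cx,cy),o,q=C[n];x0,y0,s=off[n]
    c=R.from_quat(q).inv().apply(np.array(X)-o); u=cx+f*c[0]/-c[2]; v=cy-f*c[1]/-c[2]
    return (u-x0+.5)*s-.5,(v-y0+.5)*s-.5
E
python3 - <<'E'
from h import *
np.set_printoptions(precision=4,suppress=True)
for n,a,b,z in[("griptop",(590,389),(292,357),.172),("barL",(545,507),(235,353),.12),("barR",(631,415),(355,366),.12),
 ("hooktip",(286,415),(87,221),.236),("posttop",(76,289),(75,75),.299),("lidhL",(597,155),(588,258),.166),("lidhR",(641,88),(720,257),.166),
 ("hub",(262,237),(465,38),.122),("flag",(415,128),(472,140),.2)]:
    x,e=tri(a,b); print(n,x,np.array(e),"z",z,atz("side",a,z)[:2],atz("top",b,z)[:2])
for n,p,z in [("lidcornFL",(597,275),.126),("lidcornFR",(708,92),.126)]: print(n,atz("side",p,z))
for n,p,z in [("plateL",(46,307),0.005),("plateR",(200,305),.005),("trayFL",(48,290),.03),("trayFR",(192,286),.03),("trayBL",(44,155),.03),("trayBR",(189,150),.03),("boxFL",(495,292),.126)]: print(n,atz("top",p,z))
E
```

```text
griptop [0.4279 0.0531 0.1717] [0.0004 0.0004] z 0.172 [0.4282 0.0536] [0.4275 0.053 ]
barL [0.4352 0.1055 0.1221] [0.0017 0.0017] z 0.12 [0.4378 0.1033] [0.4337 0.1051]
barR [ 0.4199 -0.0013  0.1185] [0.0006 0.0006] z 0.12 [0.4187 0.0005] [ 0.4204 -0.0011]
hooktip [0.5408 0.2195 0.2379] [0.0001 0.0001] z 0.236 [0.542  0.2171] [0.5409 0.2197]
posttop [0.655  0.2217 0.2916] [0.0017 0.0017] z 0.299 [0.6506 0.2318] [0.652  0.2199]
lidhL [ 0.5083 -0.2029  0.1742] [0.0001 0.0001] z 0.166 [ 0.5128 -0.2167] [ 0.5089 -0.204 ]
lidhR [ 0.5103 -0.3169  0.1674] [0.0027 0.0027] z 0.166 [ 0.5136 -0.3188] [ 0.5078 -0.3178]
hub [ 0.7127 -0.105   0.1235] [0. 0.] z 0.122 [ 0.7137 -0.1071] [ 0.713  -0.1051]
flag [ 0.6013 -0.1027  0.2297] [0.0029 0.0029] z 0.2 [ 0.6189 -0.1528] [ 0.6086 -0.1039]
lidcornFL [ 0.4844 -0.1331  0.126 ]
lidcornFR [ 0.4863 -0.4022  0.126 ]
plateL [0.4847 0.2919 0.005 ]
plateR [0.4842 0.145  0.005 ]
trayFL [0.4991 0.2859 0.03  ]
trayFR [0.5006 0.1504 0.03  ]
trayBL [0.6272 0.2893 0.03  ]
trayBR [0.6295 0.152  0.03  ]
boxFL [ 0.4836 -0.1261  0.126 ]
```

```bash
cat >> h.py <<'E'
def rel(p,psi,pitch=0):
    """shift+turn in tool axes to world pose: tool down, tool-x heading psi, then tilt by pitch about world y"""
    from cell import read_state
    s=read_state(); r0=R.from_quat(s["tool_rot"])
    r1=R.from_euler('y',pitch)*R.from_matrix(np.array([[np.cos(psi),np.sin(psi),0],[np.sin(psi),-np.cos(psi),0],[0,0,-1]]))
    print("rel",np.round(r0.inv().apply(np.array(p)-s["ee_pos"]),4),np.round((r0.inv()*r1).as_rotvec(),3),"t",round(s["time_s"],2),"ee",np.round(s["ee_pos"],4),"F",np.round(s["contact_force"],1),"op",round(s["opening"],4),"g",round(s["grasp_force"],1))
E
python3 - <<'E'
from h import *
rel((.428,.053,.29),-.125)
from scipy.optimize import least_squares
def f(v,hx=.713,y=-.105,hz=.122):
    th,yaw,hx=v; X=np.array([hx-.150*np.cos(th),y,hz+.150*np.sin(th)])
    return np.r_[np.array(proj("side",X))-(411,131),(np.array(proj("top",X))-(472,140))]
r=least_squares(lambda v:f((v[0],0,v[1]),y=v[2]),[.7,.713,-.105]); print(r.x,r.fun)
for th in(.6,.65,.7,.75,.8): 
  a=np.array(proj("side",[.713,-.105,.122]));b=np.array(proj("side",[.713-.158*np.cos(th),-.105,.122+.158*np.sin(th)]));print(th,a,b)
E
```

```text
rel [ 0.4273 -0.5167 -0.0973] [-0.     0.     0.384] t 0.4 ee [ 0.1471 -0.5558  0.1926] F [-0.  -0.2  0. ] op 0.0857 g 0.0
[ 0.77621845  0.70937409 -0.10270472] [-1.99996503 -0.22132031  0.89722935  2.49213459]
0.6 [261.63142048 238.75034871] [439.60897857 156.10540731]
0.65 [261.63142048 238.75034871] [432.69849744 146.11186479]
0.7 [261.63142048 238.75034871] [425.31608711 136.33744166]
0.75 [261.63142048 238.75034871] [417.48179535 126.81185271]
0.8 [261.63142048 238.75034871] [409.2173538  117.56415891]
```

>>> arm_command:
  series:
    - [0,0,-0.05,0,0,0,1]
    - [0,0,-0.097,0,0,0.1,1]
    - [0.427,-0.517,-0.097,0,0,0.384,1]
    - [0.427,-0.517,-0.097,0,0,0.384,1]
    - [0.427,-0.517,-0.097,0,0,0.384,1]
    - [0.427,-0.517,-0.097,0,0,0.384,1]
    - [0.427,-0.517,-0.097,0,0,0.384,1]
    - [0.427,-0.517,-0.097,0,0,0.384,1]
  force: 40

```text
time_s: 1.2
ee_pos: [0.2729, -0.2814, 0.2898]
tool_rot: [0.998, -0.063, 0.0, 0.0]
contact_force: [1.6, -0.5, 0.2]
opening: 0.0855
grasp_force: 0.0
```

```bash
python3 -c "
from h import *
rel((.428,.053,.29),-.125)"
```

```text
rel [ 1.120e-01 -3.513e-01 -3.000e-04] [ 0.    -0.    -0.001] t 1.2 ee [ 0.2729 -0.2814  0.2898] F [ 1.6 -0.5  0.2] op 0.0855 g 0.0
```

>>> arm_command:
  series:
    - [0.112,-0.35,0,0,0,0,1]
    - [0.112,-0.35,0,0,0,0,1]
    - [0.112,-0.35,0,0,0,0,1]
    - [0.112,-0.35,0,0,0,0,1]
    - [0.112,-0.35,0,0,0,0,1]
    - [0.112,-0.35,0,0,0,0,1]
    - [0.112,-0.35,0,0,0,0,1]
    - [0.112,-0.35,0,0,0,0,1]

```text
time_s: 2.0
ee_pos: [0.4281, 0.0534, 0.2896]
tool_rot: [0.998, -0.061, -0.0, -0.0]
contact_force: [-0.4, -0.3, 1.1]
opening: 0.0855
grasp_force: 0.0
```

>>> arm_command:
  series:
    - [0,0,0,0,0,0,1]
    - [0,0,0,0,0,0,1]
    - [0,0,0,0,0,0,1]

```text
time_s: 2.3
ee_pos: [0.4272, 0.0492, 0.2898]
tool_rot: [0.998, -0.063, 0.0, 0.0]
contact_force: [-0.5, 0.7, -0.1]
opening: 0.0856
grasp_force: 0.0
```

```bash
python3 -c "
from h import *
rel((.428,.053,.1375),-.125)"
```

```text
rel [ 0.0003 -0.0039  0.1523] [ 0.    -0.    -0.001] t 2.3 ee [0.4272 0.0492 0.2898] F [-0.5  0.7 -0.1] op 0.0856 g 0.0
```

>>> arm_command:
  series:
    - [0,-0.004,0.04,0,0,0,1]
    - [0,-0.004,0.08,0,0,0,1]
    - [0,-0.004,0.12,0,0,0,1]
    - [0,-0.004,0.14,0,0,0,1]
    - [0,-0.004,0.152,0,0,0,1]
    - [0,-0.004,0.152,0,0,0,1]
    - [0,-0.004,0.152,0,0,0,1]

```text
time_s: 3.0
ee_pos: [0.4284, 0.0535, 0.1389]
tool_rot: [0.998, -0.063, 0.001, -0.0]
contact_force: [-0.0, 0.5, 0.8]
opening: 0.0851
grasp_force: 0.0
```

```bash
python3 - <<'E'
from h import *
rel((.428,.053,.1375),-.125)
from cell import viewer
import cv2
a=viewer.capture("side")["color"][150:262,230:380,::-1]; cv2.imwrite("pics/s2.png",cv2.resize(a,(800,597),interpolation=cv2.INTER_CUBIC))
E
```

```text
rel [-0.0004  0.0005  0.0014] [-0.    -0.001 -0.001] t 3.0 ee [0.4284 0.0535 0.1389] F [-0.   0.5  0.8] op 0.0851 g 0.0
```

View pics/s2.png

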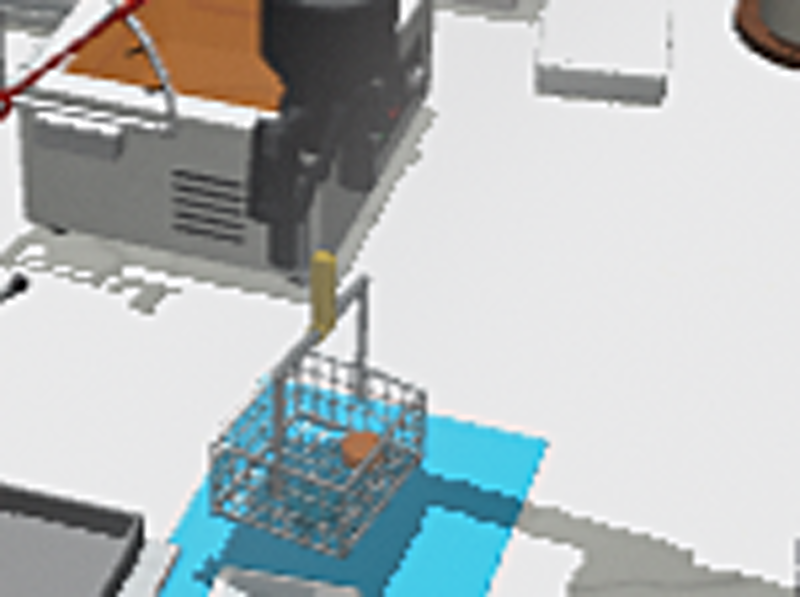

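The fingers straddle the yellow grip at (323,290), but their tips at (290,268) and (355,188) look high. I'll check by projection.

```bash
python3 - <<'E'
from h import *
off["side"]=(230,150,5.3333)
for z in(.14,.15,.16,.18,.2):
    print(z,*[np.round(proj("side",[.4284+s*.125*k,.0535+s*k,z])) for s in(1,-1) for k in(.043,.057)])
print(proj("side",[.428,.053,.172]))
E
```

```text
0.14 [289. 340.] [278. 354.] [353. 262.] [363. 250.]
0.15 [289. 326.] [278. 340.] [354. 248.] [364. 236.]
0.16 [290. 312.] [278. 326.] [354. 235.] [364. 223.]
0.18 [290. 283.] [279. 297.] [355. 206.] [365. 195.]
0.2 [290. 254.] [279. 267.] [356. 178.] [366. 166.]
(np.float64(324.02366935436424), np.float64(255.13248373473158))
```

```bash
python3 - <<'E'
from h import *
from cell import viewer
import cv2
p=cv2.imread("pics/s2.png")
for i in range(3): a=viewer.capture("side")["color"][150:262,230:380,::-1]
b=cv2.resize(a,(800,597),interpolation=cv2.INTER_CUBIC); cv2.imwrite("pics/s3.png",b)
d=cv2.absdiff(b,p).max(2); ys,xs=np.where(d>60); print(len(xs), xs.min() if len(xs) else 0, xs.max() if len(xs) else 0, ys.min() if len(ys) else 0, ys.max() if len(ys) else 0)
rel((.428,.053,.1375),-.125)
E
```

```text
72 242 761 514 580
rel [-0.0003  0.0009  0.0012] [-0.    -0.002 -0.   ] t 3.2 ee [0.4284 0.0538 0.1387] F [ 0.1 -0.6  0.1] op 0.0856 g 0.0
```

View pics/s3.png

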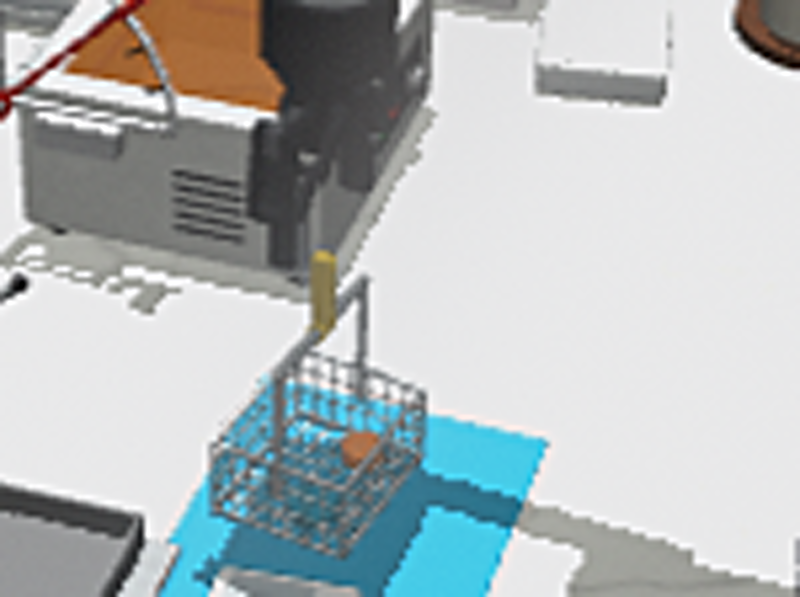

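```bash
python3 - <<'E'
from h import *
from cell import viewer, read_state
import cv2
off["side"]=(0,0,1.5625); off["top"]=(0,0,1.5625)
for z in(.193,.206,.22,.25): print("start tips",z,[np.round(proj("side",[.147+s*.256*.043,-.556-s*.967*.043,z])) for s in(1,-1)])
off["side"]=(230,150,5.3333)
print(atz("side",(322,228),.152),atz("side",(322,228),.19))
a=viewer.capture("top")["color"][:,:,::-1]
b=cv2.imread("pics/s3.png")
s=cv2.imread("pics/side0.png")[90:215,590:710]
o=np.zeros((600,800,3),np.uint8); t=cv2.convertScaleAbs(a[190:290,210:310],alpha=1.4)
o[:500,:500]=cv2.resize(t,(500,500),interpolation=cv2.INTER_CUBIC); o[:313,500:800]=cv2.resize(s,(300,313),interpolation=cv2.INTER_CUBIC)
o[320:600,500:800]=cv2.resize(b[100:380,200:500],(300,280)); cv2.imwrite("pics/c4.png",o)
print(read_state()["joint_pos"])
E
```

```text
start tips 0.193 [array([634., 185.]), array([640., 200.])]
start tips 0.206 [array([635., 181.]), array([641., 196.])]
start tips 0.22 [array([636., 176.]), array([642., 190.])]
start tips 0.25 [array([638., 165.]), array([644., 179.])]
[ 0.44661582 -0.00052617  0.152     ] [0.4298475  0.05222394 0.19      ]
[-5.37814346e-02 -1.29575393e-01  1.83027319e+00  1.11808100e-04
  1.43965508e+00  1.64218159e+00]
```

View pics/c4.png

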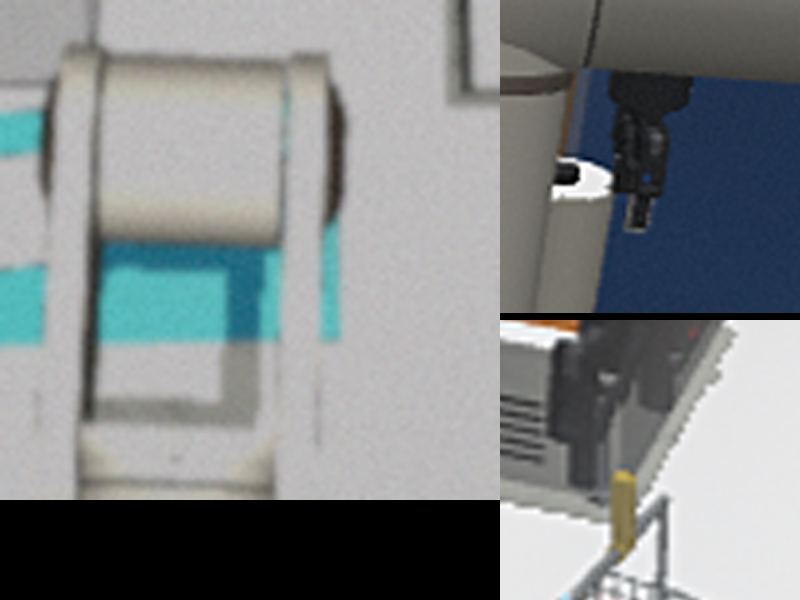

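The tips appear about 40 mm above the reported TCP in both poses. Closing here is harmless: it either grips the stub or closes on air.

>>> arm_command:
  series:
    - [0,0,0,0,0,0,0]
    - [0,0,0,0,0,0,0]
    - [0,0,0,0,0,0,0]
    - [0,0,0,0,0,0,0]
    - [0,0,0,0,0,0,0]
    - [0,0,0,0,0,0,0]
  force: 40

```text
time_s: 3.85
ee_pos: [0.4279, 0.0539, 0.1377]
tool_rot: [0.998, -0.063, -0.0, -0.0]
contact_force: [-0.8, 0.4, -0.3]
opening: 0.0002
grasp_force: 0.0
```

```bash
python3 - <<'E'
from h import *
rel((.428,.053,.1375),-.125)
from cell import viewer
import cv2
a=viewer.capture("side")["color"][150:262,230:380,::-1]; cv2.imwrite("pics/s5.png",cv2.resize(a,(800,597),interpolation=cv2.INTER_CUBIC))
E
```

```text
rel [0.0002 0.0009 0.0002] [-0.  0. -0.] t 3.85 ee [0.4279 0.0539 0.1377] F [-0.8  0.4 -0.3] op 0.0002 g 0.0
```

View pics/s5.png

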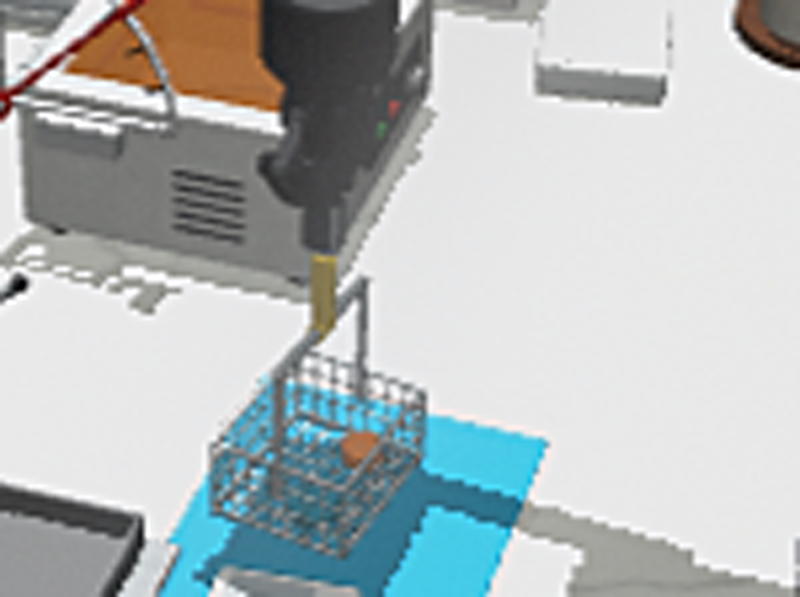

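The shut tip, at (321,253), sits right at the top of the grip. So the real fingertips are about 37 mm above the reported TCP. I'll reopen, go lower, and confirm with the opening on closing.

>>> arm_command:
  series:
    - [0,0,-0.01,0,0,0,1]
    - [0,0,-0.01,0,0,0,1]
    - [0,0,-0.01,0,0,0,1]
    - [0,0,-0.01,0,0,0,1]
    - [0,0,0,0,0,0,1]
    - [0,0,0.01,0,0,0,1]
    - [0,0,0.018,0,0,0,1]
    - [0,0,0.018,0,0,0,1]

```text
time_s: 4.7
ee_pos: [0.4271, 0.054, 0.1181]
tool_rot: [0.998, -0.063, -0.001, -0.0]
contact_force: [-0.5, 0.0, -0.0]
opening: 0.0854
grasp_force: 0.0
```

>>> arm_command:
  series:
    - [0,0,0.005,0,0,0,1]
    - [0,0,0.011,0,0,0,1]
    - [0,0,0.017,0,0,0,1]
    - [0,0,0.017,0,0,0,1]
    - [0,0,0.017,0,0,0,1]

```text
time_s: 5.2
ee_pos: [0.4279, 0.0539, 0.1027]
tool_rot: [0.998, -0.063, -0.0, -0.0]
contact_force: [0.1, -0.0, -0.4]
opening: 0.0856
grasp_force: 0.0
```

>>> arm_command:
  series:
    - [0,0,0.017,0,0,0,0]
    - [0,0,0.0,0,0,0,0]
    - [0,0,0,0,0,0,0]
    - [0,0,0,0,0,0,0]
    - [0,0,0,0,0,0,0]
    - [0,0,0,0,0,0,0]
    - [0,0,0,0,0,0,0]
  force: 40

```text
time_s: 5.9
ee_pos: [0.4278, 0.0539, 0.1024]
tool_rot: [0.998, -0.063, -0.0, -0.0]
contact_force: [-0.5, -0.1, -1.4]
opening: 0.0093
grasp_force: 40.5
```

It gripped the stub at a 9.3 mm opening, so the offset is along z and consistent. Relative to the reported ee, the bar is at +17.6 mm. Next is the lift.

>>> arm_command:
  series:
    - [0,0,-0.005,0,0,0,0]
    - [0,0,-0.02,0,0,0,0]
    - [0,0,-0.04,0,0,0,0]
    - [0,0,-0.065,0,0,0,0]
    - [0,0,-0.09,0,0,0,0]
    - [0,0,-0.115,0,0,0,0]
    - [0,0,-0.13,0,0,0,0]
    - [0,0,-0.137,0,0,0,0]

```text
time_s: 6.7
ee_pos: [0.4283, 0.0539, 0.2413]
tool_rot: [0.998, -0.063, 0.001, -0.0]
contact_force: [0.1, -0.2, -2.2]
opening: 0.0091
grasp_force: 40.5
```

>>> arm_command:
  series:
    - [0,0,0,0,0,0,0]
    - [0,0,0,0,0,0,0]
    - [0,0,0,0,0,0,0]

```text
time_s: 7.0
ee_pos: [0.4276, 0.0539, 0.2388]
tool_rot: [0.998, -0.063, -0.001, -0.0]
contact_force: [-0.7, 0.2, -1.0]
opening: 0.0093
grasp_force: 40.5
```

```bash
python3 -c "
from h import *
rel((.47,.2195,.2395),.019)"
```

```text
rel [ 0.0214 -0.1696 -0.0007] [-0.     0.001 -0.144] t 7.0 ee [0.4276 0.0539 0.2388] F [-0.7  0.2 -1. ] op 0.0093 g 40.5
```

>>> arm_command:
  series:
    - [0.001,-0.008,0,0,0,-0.01,0]
    - [0.003,-0.025,0,0,0,-0.03,0]
    - [0.006,-0.05,0,0,0,-0.05,0]
    - [0.01,-0.08,0,0,0,-0.08,0]
    - [0.014,-0.11,0,0,0,-0.11,0]
    - [0.018,-0.14,0,0,0,-0.13,0]
    - [0.02,-0.16,0,0,0,-0.144,0]
    - [0.021,-0.17,0,0,0,-0.144,0]

```text
time_s: 7.8
ee_pos: [0.4699, 0.2219, 0.239]
tool_rot: [1.0, 0.011, -0.001, -0.0]
contact_force: [0.2, 0.4, -1.5]
opening: 0.0091
grasp_force: 40.5
```

>>> arm_command:
  series:
    - [0,0,0,0,0,0,0]
    - [0,0,0,0,0,0,0]
    - [0,0,0,0,0,0,0]
    - [0,0,0,0,0,0,0]
    - [0,0,0,0,0,0,0]

```text
time_s: 8.3
ee_pos: [0.47, 0.2194, 0.2399]
tool_rot: [1.0, 0.009, 0.0, -0.0]
contact_force: [-0.7, -0.5, -1.3]
opening: 0.0094
grasp_force: 40.5
```

```bash
python3 - <<'E'
from h import *
rel((.567,.2195,.2395),.019)
from cell import viewer
import cv2
a=viewer.capture("side")["color"]; t=viewer.capture("top")["color"]
o=np.zeros((600,800,3),np.uint8)
o[:,:400]=cv2.resize(a[140:290,190:290,::-1],(400,600),interpolation=cv2.INTER_CUBIC)
o[:400,400:]=cv2.resize(cv2.convertScaleAbs(t[140:240,170:270,::-1],alpha=1.4),(400,400),interpolation=cv2.INTER_CUBIC)
cv2.imwrite("pics/c6.png",o)
E
```

```text
rel [0.0969 0.0017 0.0005] [-0.    -0.    -0.001] t 8.3 ee [0.47   0.2194 0.2399] F [-0.7 -0.5 -1.3] op 0.0094 g 40.5
```

View pics/c6.png

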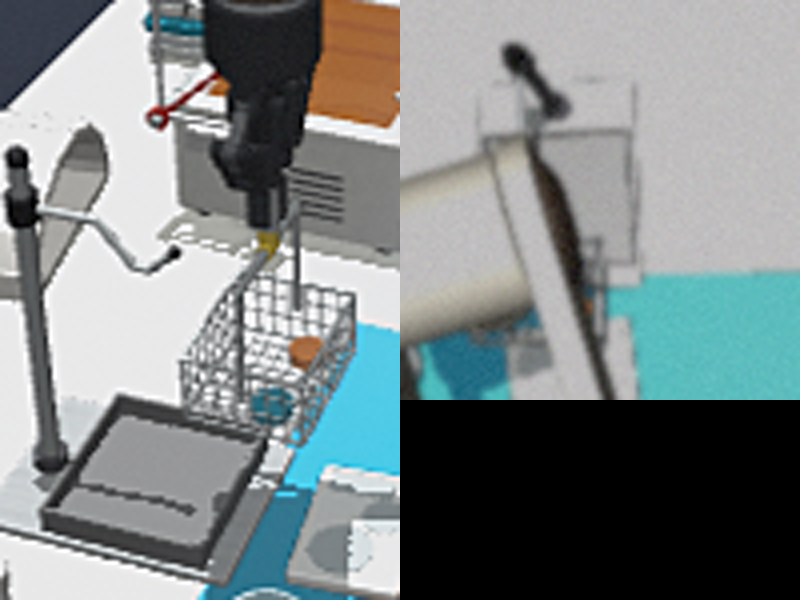

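The basket hangs level from the grip, with the teal disc at (272,402) and the orange at (305,352), both inside. The hook tip is at (175,252). I'll check the bar position against its projection before advancing.

```bash
python3 - <<'E'
from h import *
off["side"]=(190,140,4)
print(*[np.round(proj("side",p)) for p in([.469,.2725,.2575],[.471,.1665,.2575],[.47,.2195,.2575],[.541,.2195,.238],[.567,.2195,.22])])
E
```

```text
[240. 294.] [296. 207.] [269. 249.] [174. 251.] [142. 264.]
```

>>> arm_command:
  series:
    - [0.008,0,0,0,0,0,0]
    - [0.02,0,0,0,0,0,0]
    - [0.035,0,0,0,0,0,0]
    - [0.05,0,0,0,0,0,0]
    - [0.05,0,0,0,0,0,0]
    - [0.05,0,0,0,0,0,0]

```text
time_s: 9.0
ee_pos: [0.5204, 0.2208, 0.2392]
tool_rot: [1.0, 0.009, -0.0, 0.0]
contact_force: [-0.9, 0.0, -1.0]
opening: 0.0095
grasp_force: 40.5
```

>>> arm_command:
  series:
    - [0.012,0,0,0,0,0,0]
    - [0.025,0,0,0,0,0,0]
    - [0.038,0,0,0,0,0,0]
    - [0.046,0,0,0,0,0,0]
    - [0.046,0,0,0,0,0,0]
    - [0.046,0,0,0,0,0,0]
    - [0.046,0,0,0,0,0,0]

```text
time_s: 9.7
ee_pos: [0.5657, 0.2218, 0.2399]
tool_rot: [1.0, 0.009, 0.0, -0.0]
contact_force: [-0.4, -0.7, -1.6]
opening: 0.0097
grasp_force: 40.5
```

>>> arm_command:
  series:
    - [0,0,0.005,0,0,0,0]
    - [0,0,0.01,0,0,0,0]
    - [0,0,0.015,0,0,0,0]
    - [0,0,0.02,0,0,0,0]
    - [0,0,0.025,0,0,0,0]
    - [0,0,0.03,0,0,0,0]
    - [0,0,0.03,0,0,0,0]
    - [0,0,0.03,0,0,0,0]

```text
time_s: 10.5
ee_pos: [0.566, 0.2218, 0.2097]
tool_rot: [1.0, 0.009, -0.0, -0.0]
contact_force: [-0.8, -0.1, -1.4]
opening: 0.0091
grasp_force: 40.5
```

>>> arm_command:
  series:
    - [0,0,0.002,0,0,0,0]
    - [0,0,0.003,0,0,0,0]
    - [0,0,0.003,0,0,0,0]

```text
time_s: 10.8
ee_pos: [0.5659, 0.2218, 0.2066]
tool_rot: [1.0, 0.009, -0.0, -0.0]
contact_force: [-0.2, -0.2, -2.3]
opening: 0.0093
grasp_force: 40.5
```

>>> arm_command:
  series:
    - [0,0,0.002,0,0,0,0]
    - [0,0,0.003,0,0,0,0]
    - [0,0,0.003,0,0,0,0]

```text
time_s: 11.1
ee_pos: [0.5663, 0.2219, 0.2054]
tool_rot: [1.0, 0.009, 0.001, -0.0]
contact_force: [-3.1, -1.3, 12.4]
opening: 0.0096
grasp_force: 42.6
```

Contact with the seat. I'll ease off 1.5 mm and release.

>>> arm_command:
  series:
    - [0,0,-0.0015,0,0,0,0]
    - [0,0,-0.0015,0,0,0,0]
    - [0,0,-0.0015,0,0,0,0.3]
    - [0,0,-0.0015,0,0,0,0.5]
    - [0,0,-0.0015,0,0,0,0.7]
    - [0,0,-0.0015,0,0,0,0.7]
    - [0,0,-0.0015,0,0,0,0.7]

```text
time_s: 11.8
ee_pos: [0.566, 0.2217, 0.2051]
tool_rot: [1.0, 0.009, -0.0, -0.0]
contact_force: [-0.4, -0.1, -0.1]
opening: 0.0601
grasp_force: 0.0
```

>>> arm_command:
  series:
    - [0,0,-0.01,0,0,0,0.7]
    - [0,0,-0.03,0,0,0,0.7]
    - [0,0,-0.06,0,0,0,0.7]
    - [0,0,-0.09,0,0,0,0.7]
    - [0,0,-0.12,0,0,0,0.7]
    - [0,0,-0.15,0,0,0,0.7]
    - [0,0,-0.15,0,0,0,0.7]
    - [0,0,-0.15,0,0,0,0.7]

```text
time_s: 12.6
ee_pos: [0.5661, 0.2218, 0.356]
tool_rot: [1.0, 0.009, 0.001, -0.0]
contact_force: [0.3, 0.2, -0.9]
opening: 0.0601
grasp_force: 0.0
```

```bash
python3 - <<'E'
from h import *
from cell import viewer
import cv2
rel((.513,-.262,.30),1.5708)
A=[]
for i in range(4):
    A.append(viewer.capture("side")["color"][140:290,190:290,::-1])
d=[cv2.absdiff(A[0],x)[40:].mean() for x in A[1:]]; print(d)
cv2.imwrite("pics/s7.png",cv2.resize(A[-1],(400,600),interpolation=cv2.INTER_CUBIC))
E
```

```text
rel [-0.0623  0.4827  0.0557] [ 1.000e-03 -1.000e-03 -1.552e+00] t 12.6 ee [0.5661 0.2218 0.356 ] F [ 0.3  0.2 -0.9] op 0.0601 g 0.0
[np.float64(1.5520909090909092), np.float64(1.989), np.float64(2.246151515151515)]
```

View pics/s7.png

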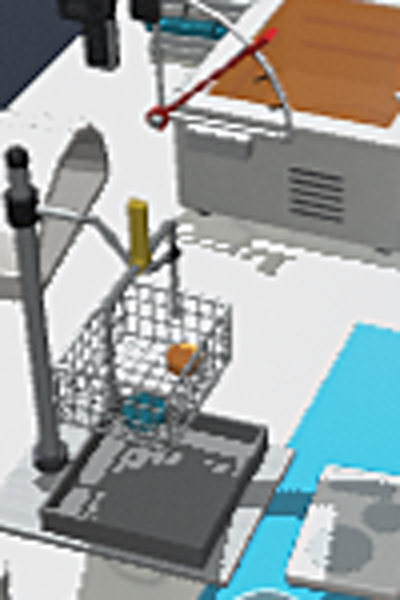

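The basket hangs on the hook with the bar at the seat (138,265), both discs inside, and the gripper clear. Now to the lid, while I measure the pointer numerically.

>>> arm_command:
  series:
    - [-0.01,0.04,0,0,0,-0.14,0.7]
    - [-0.02,0.08,0,0,0,-0.28,1]
    - [-0.03,0.12,0,0,0,-0.42,1]
    - [-0.035,0.16,0,0,0,-0.56,1]
    - [-0.04,0.2,0,0,0,-0.7,1]
    - [-0.045,0.24,0,0,0,-0.84,1]
    - [-0.05,0.28,0,0,0,-0.98,1]
    - [-0.055,0.32,0,0,0,-1.12,1]

```text
time_s: 13.6
ee_pos: [0.517, -0.0962, 0.3548]
tool_rot: [0.846, 0.533, -0.0, -0.0]
contact_force: [-0.3, -0.8, -0.4]
opening: 0.0853
grasp_force: 0.0
```

>>> arm_command:
  series:
    - [0,0,0,0,0,0,1]
    - [0,0,0,0,0,0,1]
    - [0,0,0,0,0,0,1]

```text
time_s: 13.9
ee_pos: [0.5177, -0.0941, 0.355]
tool_rot: [0.848, 0.53, -0.0, -0.0]
contact_force: [-0.3, -0.2, -0.0]
opening: 0.0855
grasp_force: 0.0
```

```bash
cat >> h.py <<'E'
def onplane(p,y):
    o,d=ray("side",p,True); return (o+d*(y-o[1])/d[1])[[0,2]]
def red(a):
    import cv2
    a=a.astype(int); m=((a[:,:,0]>110)&(a[:,:,1]<.45*a[:,:,0])&(a[:,:,2]<.45*a[:,:,0])).astype(np.uint8)
    m[:,:220]=0;m[:,270:]=0;m[:140]=0;m[175:]=0
    ys,xs=np.where(m); return np.c_[xs,ys]
E
python3 - <<'E'
from h import *
from cell import viewer
rel((.512,-.262,.30),1.5708)
import cv2
im=cv2.imread("pics/s1.png"); full=viewer.capture("side")["color"]
P=red(full); print(len(P),P.min(0),P.max(0))
for y in(-.102,-.105,-.108):
    Q=np.array([onplane(p,y) for p in P]); Q=Q[np.hypot(Q[:,0]-.712,Q[:,1]-.1225)>.02]
    r=np.hypot(Q[:,0]-.712,Q[:,1]-.1225); print(y,r.max(), "ang from hub",np.median(np.arctan2(Q[:,1]-.1225,.712-Q[:,0])))
    K=Q[(r<.13)]; v=np.linalg.svd(K-K.mean(0))[2][0]; print(" pca",np.arctan2(abs(v[1]),abs(v[0])),K.mean(0))
E
```

```text
rel [-0.1534  0.0684  0.0549] [-0.    -0.    -0.453] t 13.9 ee [ 0.5177 -0.0941  0.355 ] F [-0.3 -0.2 -0. ] op 0.0855 g 0.0
26 [228 147] [259 168]
-0.102 0.16628845559778996 ang from hub 0.7638187648033695
 pca 0.7585012339531261 [0.6362715  0.19259096]
-0.105 0.1641741383304694 ang from hub 0.7610143315230784
 pca 0.7585012339531282 [0.63761047 0.19070815]
-0.108 0.16206097063271355 ang from hub 0.7581299163080789
 pca 0.7585012339531259 [0.63894943 0.18882533]
```

The pointer is at 0.76 rad, and both estimates agree. Next I go over the bar and down.

>>> arm_command:
  series:
    - [-0.04,0.02,0,0,0,-0.14,1]
    - [-0.08,0.04,0,0,0,-0.28,1]
    - [-0.12,0.055,0,0,0,-0.42,1]
    - [-0.153,0.068,0,0,0,-0.453,1]
    - [-0.153,0.068,0.04,0,0,-0.453,1]
    - [-0.153,0.068,0.08,0,0,-0.453,1]
    - [-0.153,0.068,0.1,0,0,-0.453,1]
    - [-0.153,0.068,0.1,0,0,-0.453,1]

```text
time_s: 14.75
ee_pos: [0.5116, -0.2606, 0.2524]
tool_rot: [0.707, 0.708, -0.0, -0.002]
contact_force: [0.4, 0.6, 0.3]
opening: 0.0853
grasp_force: 0.0
```

>>> arm_command:
  series:
    - [0,0,0,0,0,0,1]
    - [0,0,0,0,0,0,1]

```text
time_s: 14.95
ee_pos: [0.5127, -0.262, 0.2571]
tool_rot: [0.707, 0.708, 0.0, 0.001]
contact_force: [0.1, 0.2, -0.2]
opening: 0.0853
grasp_force: 0.0
```

```bash
python3 -c "
from h import *
rel((.512,-.262,.108),1.5708)"
```

```text
rel [ 0.0002 -0.001   0.1491] [0.002 0.001 0.002] t 14.95 ee [ 0.5127 -0.262   0.2571] F [ 0.1  0.2 -0.2] op 0.0853 g 0.0
```

>>> arm_command:
  series:
    - [0,0,0.04,0,0,0,1]
    - [0,0,0.08,0,0,0,1]
    - [0,0,0.11,0,0,0,1]
    - [0,0,0.135,0,0,0,1]
    - [0,0,0.149,0,0,0,1]
    - [0,0,0.149,0,0,0,1]
    - [0,0,0.149,0,0,0,1]

```text
time_s: 15.65
ee_pos: [0.5127, -0.2625, 0.1078]
tool_rot: [0.707, 0.708, 0.0, 0.001]
contact_force: [0.3, -0.0, 0.3]
opening: 0.0852
grasp_force: 0.0
```

>>> arm_command:
  series:
    - [0,0,0,0,0,0,0.5]
    - [0,0,0,0,0,0,0]
    - [0,0,0,0,0,0,0]
    - [0,0,0,0,0,0,0]
    - [0,0,0,0,0,0,0]
    - [0,0,0,0,0,0,0]
    - [0,0,0,0,0,0,0]
  force: 50

```text
time_s: 16.35
ee_pos: [0.5116, -0.2622, 0.1064]
tool_rot: [0.707, 0.707, -0.0, -0.0]
contact_force: [-4.5, 2.1, 3.7]
opening: 0.0082
grasp_force: 48.7
```

```bash
python3 - <<'E'
from h import *
rel((.512,-.262,.108),1.5708)
b=lambda t:np.array([-.2*np.cos(t)+.044*np.sin(t),.2*np.sin(t)+.044*np.cos(t)])
for t in np.arange(0,.77,.04): print(round(t,2),np.round(b(t)-b(0),4))
E
```

```text
rel [ 0.0002  0.0004 -0.0016] [-0.001 -0.     0.001] t 16.35 ee [ 0.5116 -0.2622  0.1064] F [-4.5  2.1  3.7] op 0.0082 g 48.7
0.0 [0. 0.]
0.04 [0.0019 0.008 ]
0.08 [0.0042 0.0158]
0.12 [0.0067 0.0236]
0.16 [0.0096 0.0313]
0.2 [0.0127 0.0389]
0.24 [0.0162 0.0463]
0.28 [0.0199 0.0536]
0.32 [0.024  0.0607]
0.36 [0.0283 0.0676]
0.4 [0.0329 0.0744]
0.44 [0.0378 0.081 ]
0.48 [0.0429 0.0874]
0.52 [0.0483 0.0936]
0.56 [0.0539 0.0995]
0.6 [0.0598 0.1052]
0.64 [0.0659 0.1107]
0.68 [0.0722 0.116 ]
0.72 [0.0787 0.121 ]
0.76 [0.0853 0.1257]
```

Gripped on the bar at an 8.2 mm opening. I'll raise it along the arc, with tool y = world +x and tool −z = up.

>>> arm_command:
  series:
    - [0,0.002,-0.008,0,0,0,0]
    - [0,0.004,-0.016,0,0,0,0]
    - [0,0.007,-0.024,0,0,0,0]
    - [0,0.01,-0.031,0,0,0,0]
    - [0,0.013,-0.039,0,0,0,0]
    - [0,0.016,-0.046,0,0,0,0]
    - [0,0.016,-0.046,0,0,0,0]

```text
time_s: 17.05
ee_pos: [0.528, -0.2621, 0.1538]
tool_rot: [0.707, 0.708, -0.0, -0.0]
contact_force: [-11.9, 0.7, 1.3]
opening: 0.0079
grasp_force: 49.1
```

```bash
python3 - <<'E'
from h import *
rel((.5116,-.262,.106),1.5708)
b=lambda t:np.array([-.2*np.cos(t)+.044*np.sin(t),.2*np.sin(t)+.044*np.cos(t)])
for t in np.arange(.24,.77,.04): print(round(t,2),np.round(b(t)-b(.24),4))
E
```

```text
rel [ 0.0002 -0.0164  0.0479] [-0.     0.     0.001] t 17.05 ee [ 0.528  -0.2621  0.1538] F [-11.9   0.7   1.3] op 0.0079 g 49.1
0.24 [0. 0.]
0.28 [0.0038 0.0073]
0.32 [0.0078 0.0144]
0.36 [0.0121 0.0214]
0.4 [0.0167 0.0281]
0.44 [0.0216 0.0347]
0.48 [0.0267 0.0411]
0.52 [0.0321 0.0473]
0.56 [0.0377 0.0532]
0.6 [0.0436 0.059 ]
0.64 [0.0497 0.0645]
0.68 [0.056  0.0697]
0.72 [0.0625 0.0747]
0.76 [0.0692 0.0794]
```

>>> arm_command:
  series:
    - [0,0.002,0,0,0,0,0]
    - [0,0.003,-0.007,0,0,0,0]
    - [0,0.007,-0.014,0,0,0,0]
    - [0,0.011,-0.021,0,0,0,0]
    - [0,0.016,-0.028,0,0,0,0]
    - [0,0.021,-0.035,0,0,0,0]
    - [0,0.026,-0.041,0,0,0,0]
    - [0,0.026,-0.041,0,0,0,0]

```text
time_s: 17.85
ee_pos: [0.5543, -0.2622, 0.1952]
tool_rot: [0.707, 0.708, -0.0, 0.0]
contact_force: [-14.1, 1.4, 6.9]
opening: 0.0082
grasp_force: 49.8
```

```bash
python3 - <<'E'
from h import *
rel((.5116,-.262,.106),1.5708)
b=lambda t:np.array([-.2*np.cos(t)+.044*np.sin(t),.2*np.sin(t)+.044*np.cos(t)])
for t in np.arange(.48,.77,.04): print(round(t,2),np.round(b(t)-b(.48),4))
E
```

```text
rel [ 0.0003 -0.0427  0.0892] [0.    0.001 0.001] t 17.85 ee [ 0.5543 -0.2622  0.1952] F [-14.1   1.4   6.9] op 0.0082 g 49.8
0.48 [0. 0.]
0.52 [0.0054 0.0062]
0.56 [0.011  0.0121]
0.6 [0.0169 0.0179]
0.64 [0.0229 0.0233]
0.68 [0.0292 0.0286]
0.72 [0.0357 0.0336]
0.76 [0.0424 0.0383]
```

>>> arm_command:
  series:
    - [0,0.004,-0.006,0,0,0,0]
    - [0,0.01,-0.012,0,0,0,0]
    - [0,0.016,-0.018,0,0,0,0]
    - [0,0.022,-0.024,0,0,0,0]
    - [0,0.028,-0.029,0,0,0,0]
    - [0,0.034,-0.034,0,0,0,0]
    - [0,0.041,-0.039,0,0,0,0]
    - [0,0.041,-0.039,0,0,0,0]

```text
time_s: 18.65
ee_pos: [0.5957, -0.2621, 0.2343]
tool_rot: [0.707, 0.708, 0.0, 0.001]
contact_force: [-9.8, -0.1, 8.2]
opening: 0.0082
grasp_force: 50.0
```

>>> arm_command:
  series:
    - [0,0,0,0,0,0,0]
    - [0,0,0,0,0,0,0]

```text
time_s: 18.85
ee_pos: [0.5951, -0.2621, 0.2339]
tool_rot: [0.707, 0.707, -0.0, 0.001]
contact_force: [-9.4, 0.7, 7.2]
opening: 0.008
grasp_force: 49.8
```

```bash
python3 - <<'E'
from h import *
from cell import viewer
import cv2
from scipy.optimize import brentq
rel((.5116,-.262,.106),1.5708)
full=viewer.capture("side")["color"]; cv2.imwrite("pics/s8.png",full[:,:,::-1])
P=red(full); Q=np.array([onplane(p,-.105) for p in P]); r=np.hypot(Q[:,0]-.712,Q[:,1]-.1225)
print(len(P),r.max(),np.median(np.arctan2(Q[:,1]-.1225,.712-Q[:,0])[r>.02]))
# predicted pixels of lid left edge (box y +135 -> -.127), top and bottom faces, for angles; sample colours along edge normal
off["side"]=(0,0,1)
for t in(.70,.76,.82):
    f=np.array([-np.cos(t),np.sin(t)]); print(t,[np.round(proj("side",[.713+d*f[0],-.127,.122+d*f[1]]),1) for d in(.228,.15,.05)],[np.round(proj("side",[.713+.228*f[0],-.397,.122+.228*f[1]]),1)])
for u in (262,268,274,280): print(u,[tuple(int(c) for c in full[v,u]) for v in range(112,142,2)])
E
```

```text
rel [ 0.0003 -0.0836  0.1279] [0.001 0.001 0.001] t 18.85 ee [ 0.5951 -0.2621  0.2339] F [-9.4  0.7  7.2] op 0.008 g 49.8
20 0.1610726634786007 0.7739673296461298
0.7 [array([276.4, 138. ]), array([260.1, 148.2]), array([240.5, 160.6])] [array([300.5, 107. ])]
0.76 [array([273.9, 134.8]), array([258.4, 146.2]), array([239.9, 159.9])] [array([298.3, 104.2])]
0.82 [array([271.1, 131.8]), array([256.7, 144.3]), array([239.4, 159.3])] [array([295.9, 101.5])]
262 [(56, 60, 74), (55, 59, 74), (45, 52, 64), (251, 250, 250), (234, 234, 234), (233, 233, 234), (232, 233, 233), (233, 233, 234), (233, 233, 234), (241, 243, 245), (138, 134, 127), (130, 82, 40), (128, 83, 45), (127, 83, 45), (125, 78, 38)]
268 [(58, 64, 78), (57, 65, 79), (53, 61, 75), (95, 99, 108), (186, 186, 188), (244, 243, 244), (243, 243, 244), (180, 188, 190), (132, 99, 77), (144, 97, 58), (133, 87, 50), (120, 77, 41), (139, 89, 47), (166, 169, 166), (117, 118, 116)]
274 [(125, 125, 126), (100, 102, 103), (47, 46, 48), (32, 37, 51), (249, 249, 250), (234, 239, 238), (115, 120, 123), (93, 97, 102), (122, 79, 49), (144, 93, 51), (123, 116, 109), (195, 199, 196), (105, 106, 104), (121, 123, 120), (118, 120, 117)]
280 [(62, 68, 86), (60, 67, 82), (49, 57, 75), (179, 188, 190), (124, 75, 35), (148, 101, 60), (137, 103, 77), (134, 137, 135), (231, 233, 230), (231, 231, 230), (240, 240, 241), (237, 237, 238), (236, 237, 238), (250, 250, 252), (116, 116, 114)]
```

The lid edge in the image and the hand travel both give 0.76 rad. One check that the basket and the lid are still, then I'll hand in.

>>> arm_command:
  series:
    - [0,0,0,0,0,0,0]
    - [0,0,0,0,0,0,0]
    - [0,0,0,0,0,0,0]
    - [0,0,0,0,0,0,0]
    - [0,0,0,0,0,0,0]
    - [0,0,0,0,0,0,0]

```text
time_s: 19.5
ee_pos: [0.595, -0.2621, 0.2339]
tool_rot: [0.707, 0.707, -0.0, 0.0]
contact_force: [-8.1, -1.2, 6.9]
opening: 0.0077
grasp_force: 49.8
```

```bash
python3 - <<'E'
from h import *
from cell import viewer,arm
import cv2
old=cv2.imread("pics/s8.png"); n=viewer.capture("side")["color"][:,:,::-1]
d=cv2.absdiff(old,np.ascontiguousarray(n)); print("basket",d[185:255,200:250].mean(),"all",d.mean())
s7=cv2.resize(cv2.imread("pics/s7.png"),(100,150),interpolation=cv2.INTER_AREA); print("vs s7",cv2.absdiff(s7,np.ascontiguousarray(n[140:290,190:290]))[48:115,10:60].mean())
rel((.5951,-.2621,.2339),1.5708)
print(arm.sign_off())
E
```

```text
basket 1.7652380952380953 all 1.0642632378472223
vs s7 12.965074626865672
rel [-0.      0.0001 -0.    ] [0.001 0.001 0.001] t 19.55 ee [ 0.595  -0.2621  0.2339] F [-9.2 -0.2  7.1] op 0.0083 g 49.8
the job is handed in; nothing more can be done
None
```

I handed the job in at 19.6 s: the basket hangs on the hook with both castings inside, and the lid is held in the grip at about 0.76 rad, in line with the pointer by my measurements; no verdict came back.

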